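# Index the decanting funnel over the mug

## Task

The funnel of the decanting stand is locked in its middle position: pull the red ring outward to draw the sprung index pin out of its notch, swing the arm round to the next notch on the side where the blue mug stands, and let the ring go so that the pin springs fully home there with the funnel over the mug. Leave the mug, the tub and everything else on the counter where they are.

Things in the scene. Friction and masses are not known exactly. Their poses are not given: they have to be found in the camera images.
- pivot (a point): Decanting stand fixed to the counter: grey foot 170 mm across, steel post and steel index disc 140 mm across, disc top 137 mm above the counter. The point is on the upright turning axis, at the disc's top. Its x axis points from the turning axis towards the funnel's place at the middle notch, z up.
- funnel_arm (a joint): Angle (rad) of the green swing arm about the pivot, positive anticlockwise from above, stops at +-0.85. The disc has three 16 mm wide notches, at -0.65, 0 and 0.65. It turns easily (0.03 N m) once the pin is out; locked otherwise. Starts locked in the middle notch (0). The arm's top is 162 mm above the counter.
- index_pin (a joint): How far (m) the sprung index pin is drawn outward, away from the pivot: 0 home in a notch, 0.024 end stop. About 0.015 clears the disc. The spring pulls it home with 3 N at 0, 6.6 N at the stop. The 12 mm pin has a round tip that finds a notch by itself if let go within about 0.05 rad; on the rim between notches it reads 0.011 to 0.014.
- pull_ring (a point): Red pull ring on the pin's outer end, opposite the funnel: an upright hole open from above and below, bore 58 mm, outside 72 mm, 35 mm tall, top 155 mm above the counter, nothing beneath. The point is the hole's centre at the top rim, 140 mm from the turning axis with the pin home. Closed fingertips fit down the hole to drag it. The pin's black housing (26 mm wide) ends 98 mm from the axis.
- spout (a point): Lower end of the aluminium funnel's spout (18 mm across), 140 mm from the turning axis and 98 mm above the counter. The funnel (104 mm across, rim 195 mm above the counter) is clamped in the swing arm and turns with it, clear above mug and tub.
- mug_rim (a point): Blue enamel mug with a side handle, 84 mm across, 85 mm tall; the point is the centre of its mouth. It stands on the counter below the spout's place at one of the two outer notches (-0.65 or +0.65), which one varies.
- tub_rim (a point): Open clear plastic tub, 86 mm across, 80 mm tall; the point is the centre of its mouth. It stands at the other outer notch.
- stack: Bystander: stack of three clear containers with white lids, 134 x 104 x 174 mm; origin at the centre of its underside.
- spoon_rest: Bystander: walnut spoon rest with a spoon, 200 x 90 mm, 25 mm tall; origin at the centre of its underside.
- canister: Bystander: green tea canister, 90 mm across, 130 mm tall; origin at the centre of its underside.
- jam_jar: Bystander: amber jar, 72 mm across, 110 mm tall; origin at the centre of its underside.
- bowl: Bystander: white bowl, 130 mm across, 55 mm tall; origin at the centre of its underside.
Not all that is in view belongs to the job. What is shaped like the part that bears tub_rim but purple or yellow is not meant.

How it is judged (in metres and radians):
On the way:
1. the index pin is drawn clear of the middle notch (value of joint index_pin above 0.0145 m and value of joint funnel_arm between -0.3 and 0.3 rad), for 0.1 s.
At the end, for the whole second after the job is handed in: The pin is home (joint under 4 mm) in the outer notch on the mug's side, the arm at rest there beyond 0.58 rad, with the spout within 25 mm of the mug's centre line; mug and tub stand upright (value of joint index_pin below 0.004 m and (value of joint funnel_arm above 0.58 rad or value of joint funnel_arm below -0.58 rad) and horizontal distance between spout and mug_rim below 0.025 m and velocity of joint funnel_arm between -0.05 and 0.05 rad/s and angle between each of mug_rim, tub_rim's own z axis and vertical below 0.1 rad); the robot touches nothing.
It fails at once if the mug is moved more than 20 mm (distance of mug_rim from where it was at the start of the episode above 0.02 m).
It fails at once if the tub is moved more than 20 mm (distance of tub_rim from where it was at the start of the episode above 0.02 m).
It fails at once if a bystander on the counter is moved more than 25 mm (distance of any of stack, spoon_rest, canister, jam_jar, bowl from where it was at the start of the episode above 0.025 m).
It also fails if it takes over 35 s, if anything falls off the work surface, if the arm or the gripper's body presses on something with over 40 N, if the wrist force passes 120 N, or if a joint passes its speed limit or range.

## Robot

A 7-joint arm with a two-finger parallel gripper is mounted at the origin on the work surface. World frame = base frame: x ahead of the robot, y to its left, z up, the work surface at z = 0. Lengths are in mm, angles in rad, forces in N, time in s.
With the tool pointing down it reaches from about 400 to 875 mm from the base axis. Payload 4.4 kg.
Tool frame: the origin (TCP) lies at the very end of the fingers, on their centre line; the grasp point (between the pads) lies 19 mm behind it; z points along the fingers, y is the line along which they close (so a half turn about z gives the same grasp; the last joint's range is limited). The gripper opens to 85 mm and grips with 20 to 120 N. Pads are 22 mm wide; open, the fingers measure 114 mm over their backs; the gripper's body (76 mm by 85 mm) begins 54 mm behind the grasp point. The pads swing forward as they close: fully open they stand 13 mm farther back than shut.
Start: joints at [-1.37, 0.628, 0.038, 1.517, -0.027, 0.996, -0.02], TCP at [171.345, 627.024, 231.313] pointing down, gripper open.
Joint ranges: [-3.06, 3.06], [-0.37, 2.12], [-1.25, 1.32], [0.18, 2.47], [-1.1, 4.24], [0.23, 1.98], [-2.94, 2.94]. Speed limits (rad/s): [2.57, 2.57, 3.14, 3.14, 3.14, 3.14, 3.14].

## Interface

Orientations are given as [roll, pitch, yaw] about the fixed x, y, z axes, in that order (R = Rz(yaw) Ry(pitch) Rx(roll)).
In Python, from cell import monitor, viewer, workorder gives the robot as it stands.
- The arm moves only by the tool arm_command, never from a script. Its argument "series" is one flat list of numbers, 5 for each row, row after row: the opening in per cent of the stroke, from 0 (shut) to 100 (fully open), then the shift along the tool's x, y, z in cm, then the turn about the tool's z in degrees. In form: [claw, x, y, z, roll, claw, x, y, z, roll, ...]. A call has exactly 5 rows; each row is the pose to reach, as a shift and turn from the pose commanded when the call began, along the tool's axes at that moment; what a row does not reach only later rows make up. A row lasts 1/12 s, in which the tool goes at most 41.7 mm and 7.16 degrees, less where a joint would pass 70% of its speed; a pose out of reach is approached as far as the arm can. A call with a gripper value outside its range is refused whole. The fingers move at their own pace and stop on an object; the grip force is fixed at half the most. Time passes only in rows, so rows that repeat a pose let the fingers close, or fill a call up. It gives the time, the measured TCP pose, the force, the opening and the grip force at its end, in the units of the state.
- monitor.read_state(): the state, without advancing time (a new reading comes with each control period).
- viewer.get_image(name): name is "side" or "top" or "wrist"; returns (picture, depth): 384x512x3 uint8, red, green, blue; 384x512 float32, mm along the optical axis (not along the pixel's ray), 0 where there is no reading.
- viewer.camera_model(name): a dict with "mtx" (3x3 intrinsics, pixels), "dist_coeffs" ([k1, k2, p1, p2, k3] as OpenCV has them; the pictures are not rectified), "R" (3x3) and "t" (3): a world point X has camera coordinates R X + t. Camera axes: x right, y down, z forward; pixel columns grow to the right and rows downward; lengths in mm; the calibration is good to about 2 mm. A picture is of the moment at which its call begins: read the wrist's pose just before it. camera_model takes no time and is no camera call; for the wrist camera it gives the pose at the moment of the call.
- workorder.finish_job(): hands the job in; it is judged then, once.
The state is a dict: "clock": time; "qpos": joint angles; "qd": joint speeds; "tau": joint torques, N m; "eef_pos": TCP position; "tool_rot": TCP orientation; "force": force on the tool from outside, world axes, zero at the start; "torque": the same for the moment, N m; "width": finger opening in mm; "gripper_force": force on a finger pad.
Only numpy, scipy, OpenCV 4.12 (cv2) and the standard library are available. Lean on these libraries where they do the work, as an engineer would, in place of code of your own. Each camera call takes 0.05 s, during which the arm holds its last target. There are 200 camera calls.

## Working session

There is one attempt and no reset: what is moved stays moved. The work goes in short steps, Python scripts to look and compute and a tool call to move; the robot and the scene stay as the last step left them, time stands still between calls to the robot, and variables do not carry over. Pictures are saved under pics/ and viewed, at most 10 in all, crops included, and the job is handed in when it is done.

Besides the shell and the picture viewer there is one more tool, called after "Call:" in YAML: its name, and indented under it one key for each argument. arm_command: Moves the arm, as the interface text tells. Its arguments: {"type":"object","properties":{"series":{"type":"array","items":{"type":"number"}}},"required":["series"]}

```bash
mkdir -p pics; cat > h.py <<'E'
import numpy as np, cv2
from cell import monitor, viewer, workorder
def snap(n,f):
    im,d=viewer.get_image(n); cv2.imwrite('pics/'+f+'.png',im[:,:,::-1]); np.save('pics/'+f+'.npy',d); return im,d
def ray(n,u,v):
    m=viewer.camera_model(n); p=cv2.undistortPoints(np.array([[[u,v]]],float),np.array(m['mtx'],float),np.array(m['dist_coeffs'],float))[0,0]
    R=np.array(m['R']);t=np.array(m['t']).ravel(); return -R.T@t, R.T@np.array([p[0],p[1],1.]),
def at_z(n,u,v,z):
    c,r=ray(n,u,v); return c+r*(z-c[2])/r[2]
def at_d(n,u,v,d):
    c,r=ray(n,u,v); return c+r*d
E
python3 - <<'E'
from h import *
np.set_printoptions(precision=3,suppress=True)
s=monitor.read_state(); print(s['clock'],s['eef_pos'],s['tool_rot'],s['width'])
a,_=snap('top','top1'); b,_=snap('side','side1')
E
```

```text
0.0 [171.192 626.383 230.39 ] [-3.14   0.     2.875] 85.32662844906014
```

View pics/top1.png

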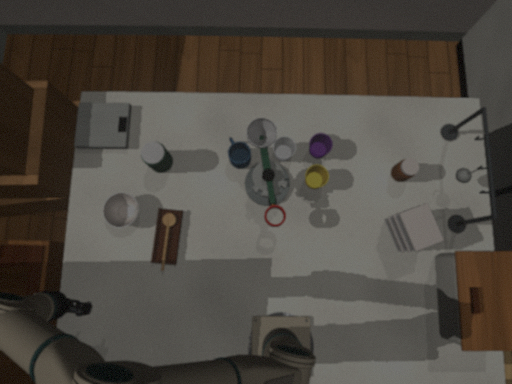

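View pics/side1.png

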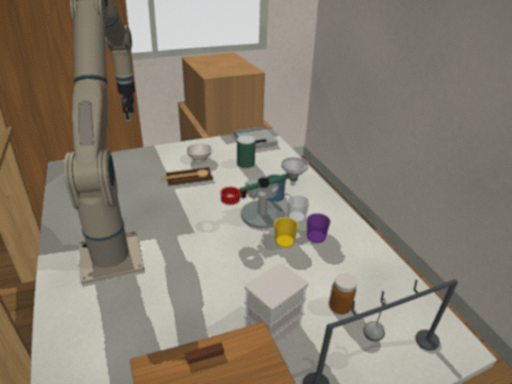

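The top view shows the red ring at (275,216), hub (268,175), funnel (262,132), mug (240,155) on the left (+y, so +0.65) and clear tub (284,150). The yellow tub stands at (316,177), close to the ring's side. Next I enlarge the centre.

```bash
python3 - <<'E'
from h import *
np.set_printoptions(precision=1,suppress=True)
im=cv2.imread('pics/top1.png'); c=im[110:250,210:350]
cv2.imwrite('pics/c1.png',cv2.convertScaleAbs(cv2.resize(c,(700,700),interpolation=cv2.INTER_CUBIC)[:600],alpha=1.6))
r=im.astype(int); b,g,R=cv2.split(r)
def comp(mask,z,name):
    m=mask.astype(np.uint8); m[:110]=0;m[250:]=0;m[:,:200]=0;m[:,350:]=0
    n,l,s,ce=cv2.connectedComponentsWithStats(m); k=1+np.argmax(s[1:,4])
    u,v=s[k,0]+(s[k,2]-1)/2,s[k,1]+(s[k,3]-1)/2
    print(name,s[k],(u,v),ce[k],at_z('top',u,v,z))
comp((R>80)&(R>2*g)&(R>2*b),148,'ring')
comp((b>1.4*R)&(g>R)&(b>40),80,'mug')
comp((R>100)&(g>80)&(b<60),75,'yellow')
print('funnel',at_z('top',262,132,195),'pivot',at_z('top',268,174.5,165),'mug',at_z('top',239.5,154,85),'tub',at_z('top',284,149,80))
print(viewer.camera_model('top')['t'],at_z('top',268,174.5,137))
E
```

```text
ring [267 205  18  14  31] (np.float64(275.5), np.float64(211.5)) [277.5 209.1] [457.3  26.4 148. ]
mug [230 149  20  16 192] (np.float64(239.5), np.float64(156.5)) [239.9 156.5] [664.5 154.8  80. ]
yellow [306 172  16  15 183] (np.float64(313.5), np.float64(179.0)) [314.1 179.5] [ 586.1 -113.3   75. ]
funnel [718.9  75.2 195. ] pivot [580.   53.1 165. ] mug [672.5 154.7  85. ] tub [695.2  -6.5  80. ]
[  62.6  553.7 1332.3] [586.3  52.4 137. ]
```

View pics/c1.png

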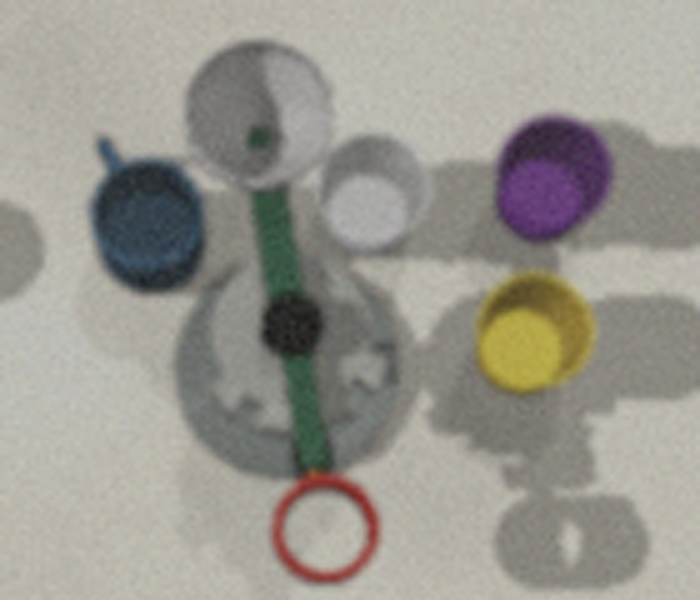

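The crop shows ring centre at (326,528), funnel rim (260,113), hub (292,324), mug mouth (148,213) and tub mouth (377,190).

```bash
python3 - <<'E'
from h import *
np.set_printoptions(precision=1,suppress=True)
P=lambda x,y,z: at_z('top',209.6+x/5,109.6+y/5,z)
ring=P(326,528,155);fun=P(260,113,195);mug=P(148,213,85);tub=P(377,190,80);yel=P(537,325,80)
print(ring,fun,mug,tub,yel)
d=fun-ring; d[2]=0; print('L',np.hypot(*d[:2])); u=d/np.hypot(*d[:2]); piv=(ring+fun)/2; piv[2]=0;th=np.arctan2(u[1],u[0]);print('piv',piv,'th',th)
print('ring edges',P(274,528,155),P(379,528,155),P(326,581,155),P(326,476,155))
for a in(.65,-.65): print(a,piv+140*np.array([np.cos(th+a),np.sin(th+a),0]))
s=monitor.read_state();print(s['clock'],s['tool_rot'])
E
```

```text
[444.  29. 155.] [718.2  76.6 195. ] [679.2 156.   85. ] [700.5 -10.1  80. ] [ 601.4 -125.4   80. ]
L 278.25826545806217
piv [581.1  52.8   0. ] th 0.17171957040551453
ring edges [443.6  63.6 155. ] [444.5  -6.2 155. ] [408.8  28.8 155. ] [478.9  29.2 155. ]
0.65 [676.4 155.3   0. ]
-0.65 [705.4 -11.6   0. ]
0.1 [-3.1 -0.   2.9]
```

Call:
arm_command:
  series: [0,-2.4,-2.9,0,6.6,0,-4.9,-5.8,0,13.2,0,-7.3,-8.8,0,19.8,0,-9.8,-11.7,0,26.4,0,-12.2,-14.6,0,33]

```text
clock: 0.52
eef_pos: [251.0, 451.9, 231.1]
tool_rot: [-3.141, 0.0, 2.293]
force: [0.6, -0.6, 0.1]
width: 25.7
gripper_force: 0.0
```

```bash
cat >> h.py <<'E'
def go(x,y,z,yaw):
    s=monitor.read_state(); p=np.array(s['eef_pos']); w=s['tool_rot'][2]
    d=np.array([x,y,z])-p; X=np.array([np.cos(w),np.sin(w),0]);Y=np.array([np.sin(w),-np.cos(w),0])
    print('t%.2f'%s['clock'],'pos',np.round(p,1),'rot',np.round(s['tool_rot'],3),'F',np.round(s['force'],1),'w%.1f'%s['width'],'| cm',np.round([X@d/10,Y@d/10,-d[2]/10],2),'deg %.1f'%-np.degrees((yaw-w+np.pi)%(2*np.pi)-np.pi))
PIV=np.array([581.1,52.8]);TH=.1717
def pol(a,r): return PIV-r*np.array([np.cos(TH+a),np.sin(TH+a)])
E
python3 -c "
from h import *
go(443.5,29.3,230,1.74)"
```

```text
t0.52 pos [251.  451.9 231.1] rot [-3.141  0.     2.293] F [ 0.6 -0.6  0.1] w25.7 | cm [-44.44 -13.5    0.11] deg 31.7
```

Call:
arm_command:
  series: [0,-3.8,-1.2,0,6.4,0,-7.6,-2.3,0,12.7,0,-11.4,-3.5,0,19,0,-15.2,-4.6,0,25.4,0,-19,-5.8,0,31.7]

```text
clock: 0.93
eef_pos: [334.0, 271.8, 231.3]
tool_rot: [-3.142, -0.0, 1.74]
force: [0.6, 0.7, 0.3]
width: -0.3
gripper_force: 0.0
```

```bash
python3 -c "
from h import *
go(443.5,29.3,230,1.74)"
```

```text
t0.93 pos [334.  271.8 231.3] rot [-3.142 -0.     1.74 ] F [0.6 0.7 0.3] w-0.3 | cm [-25.75   6.7    0.13] deg 0.0
```

Call:
arm_command:
  series: [0,-3.5,0.9,0,0,0,-7,1.8,0,0,0,-10.5,2.7,0,0,0,-14,3.6,0,0,0,-17.5,4.5,0,0]

```text
clock: 1.35
eef_pos: [408.6, 107.4, 231.2]
tool_rot: [-3.141, -0.0, 1.746]
force: [-0.4, -0.1, 1.2]
width: -0.1
gripper_force: 0.0
```

Call:
arm_command:
  series: [0,-3,0.8,0,0,0,-6,1.6,0,0,0,-8.2,2.2,0,0,0,-8.2,2.2,0,0,0,-8.2,2.2,0,0]

```text
clock: 1.77
eef_pos: [444.4, 30.9, 231.1]
tool_rot: [-3.141, 0.0, 1.742]
force: [-1.1, 0.3, 0.1]
width: -0.3
gripper_force: 0.0
```

```bash
python3 - <<'E'
from h import *
go(443.5,29.3,230,1.74)
m=viewer.camera_model('wrist')
im,d=snap('wrist','w1'); cv2.imwrite('pics/w1b.png',cv2.convertScaleAbs(im[:,:,::-1],alpha=1.4))
E
```

```text
t1.77 pos [444.4  30.9 231.1] rot [-3.141  0.     1.742] F [-1.1  0.3  0.1] w-0.3 | cm [-0.15 -0.11  0.11] deg 0.1
```

View pics/w1b.png

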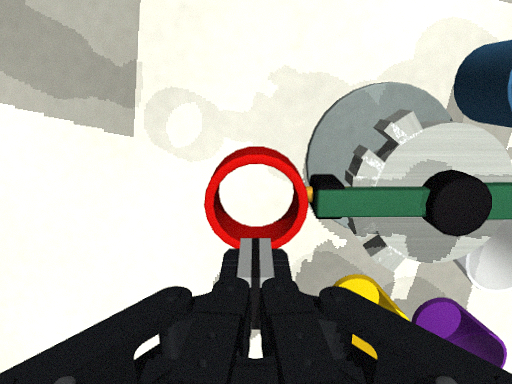

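The wrist view shows the ring's top rim centred near (257,199), with the fingers aligned on its column.

```bash
python3 - <<'E'
from h import *
for u,v in((256.5,199),(205,199),(308,199),(256.5,147)): print(np.round(at_z('wrist',u,v,155),1))
go(443.5,29.3,128,1.74)
E
```

```text
[443.8  36.9 155. ]
[409.6  30.8 155. ]
[478.   42.9 155. ]
[437.7  71.5 155. ]
t1.82 pos [443.9  32.2 231. ] rot [-3.141 -0.     1.745] F [0.5 0.4 0.2] w-0.1 | cm [-0.28 -0.09 10.3 ] deg 0.3
```

```bash
python3 - <<'E'
from h import *
np.set_printoptions(precision=1,suppress=True)
im=cv2.imread('pics/w1.png').astype(int); d=np.load('pics/w1.npy')
b,g,r=cv2.split(im); v,u=np.nonzero((r>60)&(r>2.5*g)&(d>0)&(np.arange(384)[:,None]<255))
P=np.array([at_d('wrist',a,c,d[c,a]) for a,c in zip(u,v)])
print(len(P),np.percentile(P[:,2],[1,10,50,90,99]))
T=P[(P[:,2]>151)]; print(len(T),T.min(0),T.max(0))
A=np.c_[2*T[:,:2],np.ones(len(T))]; c=np.linalg.lstsq(A,(T[:,:2]**2).sum(1),rcond=None)[0]; print(c[:2],np.sqrt(c[2]+c[:2]@c[:2]))
c,_=ray('wrist',256,192); print('cam',c)
for zz in (155,137): print([at_z('wrist',458.5,202,zz)])
E
```

```text
Traceback (most recent call last):
  File "h.py", line 11, in at_d
    c,r=ray(n,u,v); return c+r*d
        ~~~^^^^^^^
  File "h.py", line 6, in ray
    m=viewer.camera_model(n); p=cv2.undistortPoints(np.array([[[u,v]]],float),np.array(m['mtx'],float),np.array(m['dist_coeffs'],float))[0,0]
ValueError: time passes only in moves, steps and waits
```

```bash
cat > /tmp/p.py <<'E'
s=open('h.py').read()
s=s.replace("m=viewer.camera_model(n); p","m=CM.setdefault(n,None) or CM.update({n:viewer.camera_model(n)}) or CM[n]; p").replace("def snap","CM={}\ndef snap",1)
open('h.py','w').write(s)
E
python3 /tmp/p.py; python3 - <<'E'
from h import *
np.set_printoptions(precision=1,suppress=True)
for n,f in(('wrist','w1'),('top','top1')):
    im=cv2.imread(f'pics/{f}.png').astype(int); d=np.load(f'pics/{f}.npy')
    b,g,r=cv2.split(im); k=(r>60)&(r>2*g)&(r>2*b)&(d>0)
    if n=='wrist': k[255:]=0
    else: k[:,:255]=0;k[:,295:]=0;k[:200]=0;k[235:]=0
    v,u=np.nonzero(k)
    P=np.array([at_d(n,a,c,d[c,a]) for a,c in zip(u,v)])
    print(n,len(P),np.percentile(P[:,2],[1,10,50,90,99]))
    T=P[(P[:,2]>148)&(P[:,2]<162)]; print(len(T),T.min(0),T.max(0))
    A=np.c_[2*T[:,:2],np.ones(len(T))]; c=np.linalg.lstsq(A,(T[:,:2]**2).sum(1),rcond=None)[0]; print(c[:2],np.sqrt(c[2]+c[:2]@c[:2]))
    print('cam',ray(n,256,192)[0])
print(at_z('wrist',458.5,202,165))
E
```

```text
wrist 4001 [122.5 131.5 152.9 154.3 155.1]
2671 [409.   -2.2 148. ] [479.3  68.1 156. ]
[444.2  32.9] 32.097119970525874
cam [430.9 105.4 372.6]
top 51 [149.2 152.4 155.  158.3 162.3]
50 [411.2  -2.  148.5] [478.5  61.6 160.6]
[443.7  29.7] 32.112818039127916
cam [ 297.8   84.  1410.6]
[574.8  61.  165. ]
```

Call:
arm_command:
  series: [0,0,0,2.5,0,0,0,0,5,0,0,0,0,7.5,0,0,0,0,10.3,0,0,0,0,10.3,0]

```text
clock: 2.23
eef_pos: [440.7, 33.7, 124.7]
tool_rot: [-3.133, -0.001, 1.748]
force: [-0.8, 0.5, 0.7]
width: -0.1
gripper_force: 0.0
```

```bash
python3 -c "
from h import *
x,y=pol(0,172);print(x,y);go(x,y,128,1.743)"
```

```text
411.62913394377426 23.41249316201232
t2.23 pos [440.7  33.7 124.7] rot [-3.133e+00 -1.000e-03  1.748e+00] F [-0.8  0.5  0.7] w-0.1 | cm [-0.5  -3.04 -0.33] deg 0.3
```

Call:
arm_command:
  series: [0,0,-0.8,0,0,0,0,-1.5,0,0,0,0,-2.2,0,0,0,0,-2.8,0,0,0,0,-3.2,0,0]

```text
clock: 2.65
eef_pos: [414.3, 26.8, 129.7]
tool_rot: [3.136, 0.0, 1.746]
force: [5.2, 1.4, -0.7]
width: -0.0
gripper_force: 2.4
```

Call:
arm_command:
  series: [0,0,0,0,0,0,0,0,0,0,0,0,0,0,0,0,0,0,0,0,0,0,0,0,0]

```text
clock: 3.07
eef_pos: [415.1, 26.7, 129.3]
tool_rot: [3.137, 0.0, 1.745]
force: [5.2, 0.5, 3.0]
width: 0.0
gripper_force: 2.4
```

```bash
python3 - <<'E'
from h import *
x,y=pol(0,172);print(x,y);go(x,y,128,1.743)
im,d=snap('wrist','w2'); cv2.imwrite('pics/w2b.png',cv2.convertScaleAbs(im[:,:,::-1],alpha=1.2))
E
```

```text
411.62913394377426 23.41249316201232
t3.07 pos [415.1  26.7 129.3] rot [3.137 0.    1.745] F [5.2 0.5 3. ] w0.0 | cm [-0.27 -0.4   0.13] deg 0.1
```

View pics/w2b.png

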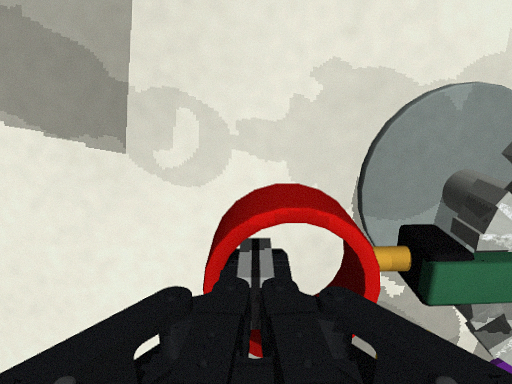

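The wrist view shows the fingers bearing on the ring's outer wall at (215,265), with the brass pin drawn out at (392,258), about 15 mm by force. I pull about 4 mm more.

Call:
arm_command:
  series: [0,0,-0.3,0,0,0,0,-0.5,0,0,0,0,-0.5,0,0,0,0,-0.5,0,0,0,0,-0.5,0,0]

```text
clock: 3.53
eef_pos: [410.6, 25.9, 129.3]
tool_rot: [3.136, 0.001, 1.745]
force: [6.0, 0.7, 3.4]
width: -0.0
gripper_force: 2.7
```

```bash
python3 - <<'E'
from h import *
for a in(0,.2,.4,.55,.65,.68):
  x,y=pol(a,172.5);print(a,x,y);go(x,y,128,1.743+a)
E
```

```text
0 411.1364860773317 23.327064363064682
t3.53 pos [410.6  25.9 129.3] rot [3.136e+00 1.000e-03 1.745e+00] F [6.  0.7 3.4] w-0.0 | cm [-0.26  0.01  0.13] deg 0.1
0.2 420.3798089514941 -9.851976739219964
t3.53 pos [410.6  25.9 129.3] rot [3.136e+00 1.000e-03 1.745e+00] F [6.  0.7 3.4] w-0.0 | cm [-3.69  0.34  0.13] deg -11.3
0.4 436.03053866086884 -40.53328123865742
t3.53 pos [410.6  25.9 129.3] rot [3.136e+00 1.000e-03 1.745e+00] F [6.  0.7 3.4] w-0.0 | cm [-6.98  1.35  0.13] deg -22.8
0.55 451.6070635820445 -61.16415847912586
t3.53 pos [410.6  25.9 129.3] rot [3.136e+00 1.000e-03 1.745e+00] F [6.  0.7 3.4] w-0.0 | cm [-9.28  2.52  0.13] deg -31.4
0.65 463.6314202063034 -73.52253465337026
t3.53 pos [410.6  25.9 129.3] rot [3.136e+00 1.000e-03 1.745e+00] F [6.  0.7 3.4] w-0.0 | cm [-10.71   3.49   0.13] deg -37.1
0.68 467.47338471653984 -76.9892225850226
t3.53 pos [410.6  25.9 129.3] rot [3.136e+00 1.000e-03 1.745e+00] F [6.  0.7 3.4] w-0.0 | cm [-11.12   3.81   0.13] deg -38.8
```

Call:
arm_command:
  series: [0,-1.03,0.03,0,-3.4,0,-2.07,0.12,0,-6.9,0,-3.09,0.28,0,-10.3,0,-4.1,0.5,0,-13.8,0,-5.1,0.77,0,-17.2]

```text
clock: 3.95
eef_pos: [426.3, -23.0, 129.1]
tool_rot: [3.138, 0.001, 2.049]
force: [5.9, 2.4, 1.1]
width: 0.1
gripper_force: 2.9
```

Call:
arm_command:
  series: [0,-1.03,0.03,0,-3.4,0,-2.07,0.12,0,-6.9,0,-3.09,0.28,0,-10.3,0,-4.1,0.5,0,-13.8,0,-5.1,0.77,0,-17.2]

```text
clock: 4.37
eef_pos: [455.9, -64.2, 129.0]
tool_rot: [3.139, 0.001, 2.35]
force: [4.0, 3.8, 0.9]
width: -0.2
gripper_force: 2.8
```

Call:
arm_command:
  series: [0,-0.4,0.01,0,-1.4,0,-0.85,0.02,0,-2.9,0,-0.85,0.02,0,-2.9,0,-0.85,0.02,0,-2.9,0,-0.85,0.02,0,-2.9]

```text
clock: 4.78
eef_pos: [461.8, -69.6, 129.0]
tool_rot: [3.139, 0.001, 2.398]
force: [4.6, 4.0, 2.3]
width: 0.0
gripper_force: 2.8
```

```bash
python3 - <<'E'
from h import *
x,y=pol(.65,172.5);print(x,y);go(x,y,128,1.743+.65)
im,d=snap('wrist','w3'); cv2.imwrite('pics/w3b.png',cv2.convertScaleAbs(im[:,:,::-1],alpha=1.2)); im,d=snap('top','top3')
cv2.imwrite('pics/c3.png',cv2.convertScaleAbs(cv2.resize(im[110:250,210:350,::-1],(700,700),interpolation=cv2.INTER_CUBIC)[:600],alpha=1.6))
E
```

```text
463.6314202063034 -73.52253465337026
t4.78 pos [461.8 -69.6 129. ] rot [3.139e+00 1.000e-03 2.398e+00] F [4.6 4.  2.3] w0.0 | cm [-0.4  -0.16  0.1 ] deg 0.3
```

View pics/w3b.png

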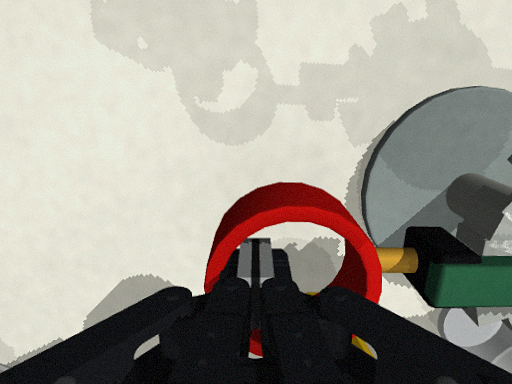

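View pics/c3.png

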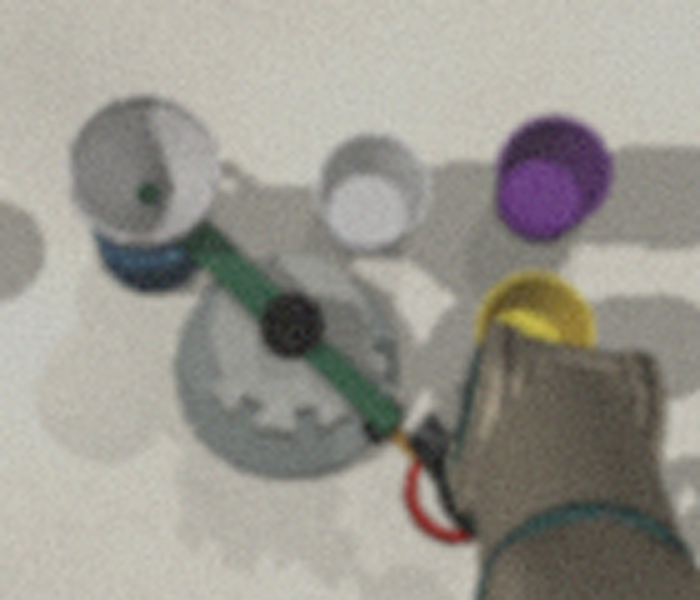

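The wrist view shows the ring still hooked and the pin drawn out at (397,260). In the crop the funnel rim centre is now at (144,170), over the mug. I work out the angle.

```bash
python3 - <<'E'
from h import *
P=lambda x,y,z: at_z('top',209.6+x/5,109.6+y/5,z)[:2]
f0=P(260,113,195);f1=P(144,170,195)
print(f0,f1,'chord angle',2*np.arcsin(np.linalg.norm(f1-f0)/280))
for p in(PIV,PIV+[0,2]): a=f0-p;b=f1-p;print(np.arctan2(b[1],b[0])-np.arctan2(a[1],a[0]),np.hypot(*a),np.hypot(*b))
# arm line direction hub->arm end at z 162
for q in((292,324,175),(292,324,165)):
    h=P(*q); e=P(384,418,162); print('arm tail angle',np.arctan2(*(h-e)[::-1])-TH)
E
```

```text
[718.18541285  76.56168841] [677.20642511 153.34002362] chord angle 0.6321129663623323
0.6363107792667162 139.12953767054563 139.0853741264839
0.6404683642158056 138.80195063027958 137.6465807836562
arm tail angle 0.6288124727185038
arm tail angle 0.6084257136904355
```

About 0.635, inside the capture range. I nudge it slightly and let the ring in.

Call:
arm_command:
  series: [0,-0.15,0,0,0,0,-0.2,0.5,0,0,0,-0.2,1,0,0,0,-0.2,1.6,0,0,0,-0.2,2.2,0,0]

```text
clock: 5.3
eef_pos: [476.6, -55.7, 128.3]
tool_rot: [-3.14, -0.001, 2.397]
force: [-0.5, 0.7, 0.2]
width: 0.3
gripper_force: 0.0
```

Call:
arm_command:
  series: [0,0,0.5,0,0,0,0,1.1,0,0,0,0,1.1,0,0,0,0,1.1,0,0,0,0,1.1,0,0]

```text
clock: 5.72
eef_pos: [483.7, -48.4, 128.0]
tool_rot: [-3.14, -0.001, 2.396]
force: [-0.2, -0.5, -0.1]
width: -0.0
gripper_force: 0.0
```

```bash
python3 - <<'E'
from h import *
x,y=pol(.65,140);print(x,y);go(x,y,128,1.743+.65)
im,d=snap('wrist','w4'); cv2.imwrite('pics/w4b.png',cv2.convertScaleAbs(im[:,:,::-1],alpha=1.2))
E
```

```text
485.76318161671 -49.722636820126596
t5.72 pos [483.7 -48.4 128. ] rot [-3.140e+00 -1.000e-03  2.396e+00] F [-0.2 -0.5 -0.1] w-0.0 | cm [-0.24  0.04  0.  ] deg 0.2
```

View pics/w4b.png

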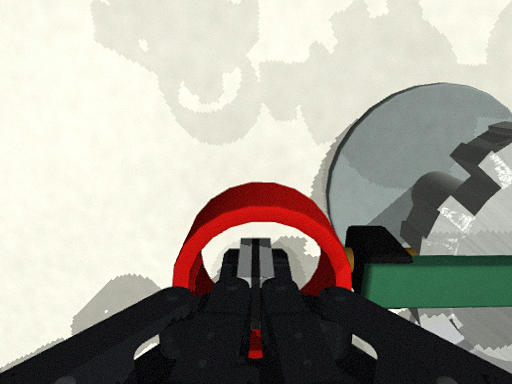

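The wrist view shows the pin back in (brass only a sliver at (349,260)) and the fingers free in the bore. I lift out and check.

Call:
arm_command:
  series: [0,-0.1,0,-1,0,0,-0.1,0,-3,0,0,-0.1,0,-5.5,0,0,-0.1,0,-8.5,0,0,-0.1,0,-10.5,0]

```text
clock: 6.18
eef_pos: [485.3, -49.3, 235.4]
tool_rot: [3.141, 0.001, 2.396]
force: [0.9, -0.7, 0.4]
width: -0.0
gripper_force: 0.0
```

Call:
arm_command:
  series: [0,0,0,0,0,0,0,0,0,0,0,0,0,0,0,0,0,0,0,0,0,0,0,0,0]

```text
clock: 6.6
eef_pos: [484.3, -48.7, 232.2]
tool_rot: [-3.14, -0.002, 2.396]
force: [0.5, 0.5, -0.1]
width: 0.1
gripper_force: 0.0
```

```bash
python3 - <<'E'
from h import *
np.set_printoptions(precision=1,suppress=True)
x,y=pol(.65,140);go(x,y,230,1.743+.65)
n='wrist';ray(n,0,0);im,d=snap('wrist','w5'); cv2.imwrite('pics/w5b.png',cv2.convertScaleAbs(im[:,:,::-1],alpha=1.2))
r,g,b=cv2.split(im.astype(int)); k=(r>60)&(r>2*g)&(r>2*b)&(d>0); k[255:]=0; v,u=np.nonzero(k)
P=np.array([at_d(n,a,c,d[c,a]) for a,c in zip(u,v)]);T=P[(P[:,2]>148)&(P[:,2]<162)]
A=np.c_[2*T[:,:2],np.ones(len(T))]; c=np.linalg.lstsq(A,(T[:,:2]**2).sum(1),rcond=None)[0][:2]
w=PIV-c; print('ring',c,'r',np.hypot(*w),'ang',np.arctan2(w[1],w[0])-TH)
E
```

```text
t6.60 pos [484.3 -48.7 232.2] rot [-3.1 -0.   2.4] F [ 0.5  0.5 -0.1] w0.1 | cm [-0.2  0.   0.2] deg 0.2
ring [485.8 -45.7] r 137.11190280961964 ang 0.6302419245544209
```

View pics/w5b.png

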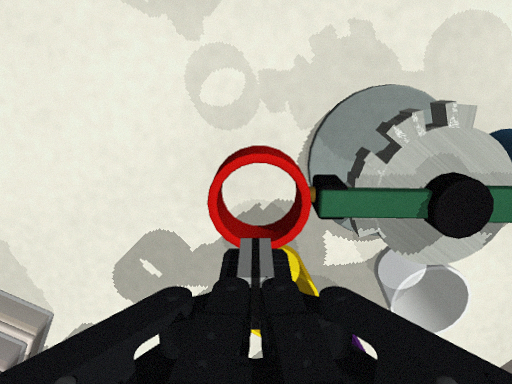

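The ring is at r ≈ 137 mm, the same as at the start (138), and has turned about 0.657 rad. The pin is home and the robot is clear.

```bash
python3 -c "
from cell import workorder
print(workorder.finish_job())"
```

```text
the job is handed in; nothing more can be done
None
```

I drew the pin out, swung the funnel over the blue mug and let it spring home in the outer notch. By camera the arm turned about 0.66 rad and the ring is back at its home distance. The fingers are clear, and I handed the job in at about 6.7 s; the hand-in returned no verdict.

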